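# Nest the parts tubs on the lab bench

## Robot

A 6-joint arm with a two-finger parallel gripper is mounted at the origin on the work surface. World frame = base frame: x ahead of the robot, y to its left, z up, the work surface at z = 0. Lengths are in m, angles in rad, forces in N, time in s.
With the tool pointing down it reaches from about 0.25 to 0.775 m from the base axis. Payload 4 kg.
Tool frame: the origin (TCP) lies at the centre of the arm's flange, where the gripper is bolted on; the fingertips stand 199 mm ahead of it and the grasp point (between the pads) lies 180 mm ahead of it; z points along the fingers, y is the line along which they close (so a half turn about z gives the same grasp; the last joint's range is limited). The gripper opens to 94 mm and grips with 3 to 60 N. Pads are 16 mm wide; open, the fingers measure 119 mm over their backs; the gripper's body (75 mm by 177 mm) begins 78 mm behind the grasp point.
Start: joints at [1.046, 0.087, 1.371, -0, 1.684, -0.103], TCP at [0.225, 0.502, 0.405] pointing down, gripper open.
Joint ranges: [-3.1, 3.1], [-0.76, 2.03], [0.27, 2.55], [-1.08, 4.22], [0.17, 2.65], [-2.57, 2.57]. Speed limits (rad/s): [2.79, 2.79, 3.14, 3.14, 3.14, 3.14].

## Interface

Orientations are given as [roll, pitch, yaw] about the fixed x, y, z axes, in that order (R = Rz(yaw) Ry(pitch) Rx(roll)).
In Python, from bench import robot, eyes, models gives the robot as it stands.
- The arm moves only by the tool step_arm, never from a script. Its argument "commands" is a list that holds one entry, the list of rows, each a list of 7 numbers: the shift along the tool's x, y, z in mm, then the turn, a rotation vector about the tool's x, y, z in rad, then the finger opening in mm, from 0 to 94. In form: [[[tx, ty, tz, wx, wy, wz, gripper], ...]]. A call has 1 to 20 rows; each row shifts and turns the commanded pose from where the row before left it, along the tool's axes as they then stand; what a row does not reach is not made up. A row lasts 1/8 s, in which the tool goes at most 62.5 mm and 10.7 degrees, less where a joint would pass 70% of its speed; a pose out of reach is approached as far as the arm can. A call is refused whole if a number of a shift passes 62.5 or a number of a turn 0.188, either way. A call with a gripper value outside its range is refused whole. The fingers move at their own pace and stop on an object; the grip force is fixed at half the most. Time passes only in rows, so rows that do not move let the fingers close. It gives the time, the measured TCP pose, the force, the opening and the grip force at its end, in the units of the state.
- robot.get_obs(): the state, without advancing time (a new reading comes with each control period).
- eyes.snapshot(name): name is "side" or "top" or "wrist"; returns a dict with "color" (400x640x3 uint8, red, green, blue), "camera_matrix" (3x3 intrinsics, pixels), "eye" and "rotation" of the camera in the world; the wrist camera has in their place "tool_from_camera" (4x4, takes a point from camera to tool coordinates, whose origin is the TCP and whose axes are the flange's). Camera axes: x right, y up, looking along -z (the intrinsics and any distortion apply to the point x, -y, -z); pixel columns grow to the right and rows downward; lengths in m; the calibration is good to about 2 mm. A picture is of the moment at which its call begins: read the wrist's pose just before it. There is no depth.
- robot.close_job(): hands the job in; it is judged then, once.
Trained networks look in a picture, given as the dict that the camera call returned (one of the last four; its "shot" number tells which), for a name from the list of things; names that differ only in an ending like _2 or _b are one class to them, and where a whole thing is asked for, a point or a joint stands for the part that bears it (a point fixed in the world has none). Each returns a list of dicts, best first, with "confidence" (0 to 1); they miss things now and then, are a little off and sometimes report something else, mostly with a low value. They report only what shows in the picture. A call takes as long as a camera call.
- models.masks_of(picture, query): "mask" (400x640 bool, what is visible of it) and "xy" ([column, row] in pixels, amid what is visible of it).
- models.tip_of(picture, query): "xy" ([column, row] in pixels: a listed point, or the origin of a listed thing).
The state is a dict: "time": time; "joint_positions": joint angles; "qvel": joint speeds; "joint_torque": joint torques, N m; "tool_pos": TCP position; "ee_rot": TCP orientation; "wrist_force": force on the tool from outside, world axes, zero at the start; "wrist_torque": the same for the moment, N m; "width": finger opening in m; "finger_force": force on a finger pad.
Only numpy, scipy, OpenCV 4.12 (cv2) and the standard library are available. Lean on these libraries where they do the work, as an engineer would, in place of code of your own. Each camera call takes 0.05 s, during which the arm holds its last target. There are 200 camera calls.

## Task

Clear the three empty square parts tubs into one stack: nest the two loose ones, in either order, into the tub standing in the shallow aluminium tray, each lowered, not dropped, slammed or forced, until its collar rests all round on the rim below, leaving the stack upright in the tray. The tub lying on its side must first be stood upright on its foot on the bench top and let go, so that it can be taken afresh from above. Do not disturb the circuit board, the multimeter, the screwdriver or the spool.

Things in the scene. Friction and masses are not known exactly. Their poses are not given: they have to be found in the camera images.
- tub_base: light grey square plastic tub, 80 mm tall: foot 40 mm square, widening to 59 mm at height 56, then a straight collar 66 mm square (mouth 61 inside) from 56 to 80. Origin: centre of the underside; z to the mouth; x, y square to the sides. Stands in the tray, underside at z = 4 mm. Nested, a tub sits 24 mm above the one below: 1.4 mm play each side, any quarter turn.
- tub_standing: light grey square plastic tub, 80 mm tall: foot 40 mm square, widening to 59 mm at height 56, then a straight collar 66 mm square (mouth 61 inside) from 56 to 80. Origin: centre of the underside; z to the mouth; x, y square to the sides. Stands upright on the bench top.
- tub_lying: light grey square plastic tub, 80 mm tall: foot 40 mm square, widening to 59 mm at height 56, then a straight collar 66 mm square (mouth 61 inside) from 56 to 80. Origin: centre of the underside; z to the mouth; x, y square to the sides. Lies on the bench on its +x side, on the edges of foot and collar: y axis level, z (mouth) pointing 13 degrees above level.
- tray: shallow open aluminium tray fixed to the bench, 130 x 130 mm, walls 14 mm tall and 4 mm thick, floor 4 mm thick. Origin at the centre of its underside.
- board: bystander: red circuit board 130 x 160 mm on white standoffs, 26 mm tall at most. Origin under its centre, y along its length.
- multimeter: bystander: dark multimeter lying flat, 170 x 85 mm, 50 mm tall, x along its length. Origin under its centre.
- screwdriver: bystander: black-handled screwdriver lying flat, 150 mm long, along its x axis.
- solder_spool: bystander: standing spool, 60 mm diameter, 50 mm tall. Origin under its centre.

How it is judged:
By the outcome, as a careful person would: the job done as asked, in the order asked, and still so for the second after the job is handed in, with the robot touching nothing.
It also fails if it takes over 69 s, if anything falls off the work surface, if the arm or the gripper's body presses on something with over 40 N, if the wrist force passes 120 N, or if a joint passes its speed limit or range.

## Working session

There is one attempt and no reset: what is moved stays moved. The work goes in short steps, Python scripts to look and compute and a tool call to move; the robot and the scene stay as the last step left them, time stands still between calls to the robot, and variables do not carry over. Pictures are saved under pics/ and viewed, at most 10 in all, crops included, and the job is handed in when it is done.

Besides the shell and the picture viewer there is one more tool, called after "Request:" by a JSON object that holds its "method" and its "body", one argument or row to a line. step_arm: Moves the arm, as the interface text tells. Its arguments: {"type":"object","properties":{"commands":{"type":"array"}},"required":["commands"]}

```bash
mkdir -p pics; cat > h.py <<'E'
import numpy as np, cv2
from bench import robot, eyes, models
from scipy.spatial.transform import Rotation as R
def snap(n):
    o=robot.get_obs(); p=eyes.snapshot(n); p['obs']=o
    if n=='wrist':
        T=np.eye(4);T[:3,:3]=R.from_euler('xyz',o['ee_rot']).as_matrix();T[:3,3]=o['tool_pos']
        M=T@np.array(p['tool_from_camera']);p['eye']=M[:3,3];p['rotation']=M[:3,:3]
    return p
def ray(p,uv):
    K=np.array(p['camera_matrix']);d=np.linalg.inv(K)@[uv[0],uv[1],1];d=np.array([d[0],-d[1],-d[2]])
    return np.array(p['eye']),np.array(p['rotation'])@d
def atz(p,uv,z):
    e,d=ray(p,uv);return e+d*(z-e[2])/d[2]
def proj(p,X):
    c=(np.atleast_2d(X)-np.array(p['eye']))@np.array(p['rotation']);c=c*[1,-1,-1]
    u=c@np.array(p['camera_matrix']).T;return u[:,:2]/u[:,2:]
def save(p,f): cv2.imwrite('pics/'+f,p['color'][:,:,::-1])
E
python3 - <<'E'
from h import *
for n in ['top','side']:
    p=snap(n);save(p,n+'0.png');print(n,[k for k in p],p['eye'],np.round(p['camera_matrix'],1).tolist())
    for q in ['tub_base','tub_lying','tray','board','multimeter','screwdriver','solder_spool']:
        print(q,[(np.round(m['xy'],0).tolist(),round(m['confidence'],2),int(m['mask'].sum())) for m in models.masks_of(p,q)][:4],
          [(np.round(m['xy'],1).tolist(),round(m['confidence'],2),np.round(atz(p,m['xy'],0),3).tolist()) for m in models.tip_of(p,q)][:4])
print(robot.get_obs())
E
```

```text
top ['color', 'camera_matrix', 'eye', 'rotation', 'shot', 'obs'] [0.25928756 0.0664005  1.23845956] [[460.0, 0.0, 318.9], [0.0, 460.0, 197.0], [0.0, 0.0, 1.0]]Traceback (most recent call last):
  File "<stdin>", line 6, in <module>
  File "h.py", line 14, in atz
    e,d=ray(p,uv);return e+d*(z-e[2])/d[2]
                                      ~^^^
IndexError: invalid index to scalar variable.
```

```bash
python3 - <<'E'
from h import *
p=snap('top');print(type(p['rotation']),np.array(p['rotation']))
E
sed -i "s/^    return p$/    else:\n        r=np.array(p['rotation'],dtype=object)\n        if r.shape==(3,): p['rotation']=R.from_euler('xyz',r.astype(float)).as_matrix()\n        elif r.shape==(4,): raise SystemExit(str(r))\n    return p/" h.py
python3 - <<'E'
from h import *
for n in ['top','side']:
    p=snap(n);save(p,n+'0.png');print(n,p['eye'],np.round(p['rotation'],3).tolist())
    for q in ['tub_base','tub_lying','tray','board','multimeter','screwdriver','solder_spool']:
        print(q,[(np.round(m['xy'],0).tolist(),round(m['confidence'],2),int(m['mask'].sum())) for m in models.masks_of(p,q)][:4],
          [(np.round(m['xy'],1).tolist(),round(m['confidence'],2),np.round(atz(p,m['xy'],0),3).tolist()) for m in models.tip_of(p,q)][:4])
print(robot.get_obs())
E
```

```text
<class 'numpy.ndarray'> [ 2.18494551e-01  6.13295453e-04 -1.47025105e+00]
top [0.25928756 0.0664005  1.23845956] [[0.1, 0.971, -0.216], [-0.995, 0.098, -0.022], [-0.001, 0.217, 0.976]]
tub_base [([339.0, 189.0], 0.74, 681)] [([338.4, 192.6], 0.86, [0.551, 0.042, 0.0])]
tub_lying [([235.0, 204.0], 0.92, 778)] [([251.5, 208.2], 0.78, [0.483, 0.276, 0.0])]
tray [([332.0, 207.0], 0.63, 1596)] [([338.8, 198.8], 0.71, [0.533, 0.04, 0.0])]
board [([446.0, 138.0], 0.92, 2489)] [([442.6, 138.2], 0.93, [0.738, -0.237, 0.0])]
multimeter [([364.0, 125.0], 0.74, 269)] [([286.1, 123.5], 0.84, [0.738, 0.21, 0.0])]
screwdriver [] [([353.0, 128.7], 0.57, [0.741, 0.018, 0.0]), ([335.8, 199.5], 0.35, [0.531, 0.048, 0.0]), ([445.2, 138.2], 0.24, [0.739, -0.245, 0.0])]
solder_spool [([168.0, 264.0], 0.61, 562)] []
side [0.32783308 1.05626589 0.80499627] [[-0.975, 0.149, -0.165], [-0.222, -0.581, 0.783], [0.021, 0.8, 0.599]]
tub_base [([311.0, 190.0], 0.82, 740), ([377.0, 334.0], 0.46, 1050), ([330.0, 135.0], 0.17, 543)] [([310.8, 204.4], 0.67, [0.546, 0.053, 0.0])]
tub_lying [([306.0, 270.0], 0.95, 1107)
[... 496 characters left out ...]
463, 0.0])]
{'time': 1.7, 'joint_positions': array([ 1.04590537e+00,  8.72009501e-02,  1.37069926e+00, -3.04234071e-05,
        1.68359633e+00, -1.03119275e-01]), 'qvel': array([ 0.00024903,  0.00141361,  0.00143866, -0.00143528, -0.00031229,
        0.00143861]), 'joint_torque': array([-8.42620830e-04, -3.40032005e+01, -3.02589440e+01,  7.17293588e-02,
        2.37846997e-02, -1.55060383e-05]), 'tool_pos': array([0.225176  , 0.50179317, 0.40470573]), 'ee_rot': array([3.14150017e+00, 3.99624022e-05, 2.71981755e+00]), 'wrist_force': array([ 0.27582909, -0.27949168, -0.70087869]), 'wrist_torque': array([ 0.02986137,  0.08852584, -0.00427046]), 'finger_force': 0.0, 'width': 0.09410935374133744}
```

View pics/top0.png

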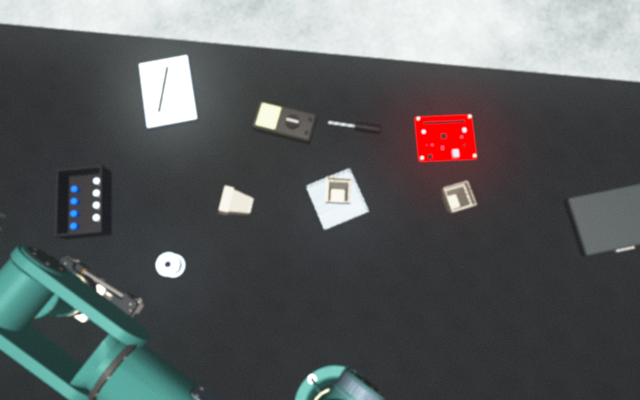

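View pics/side0.png

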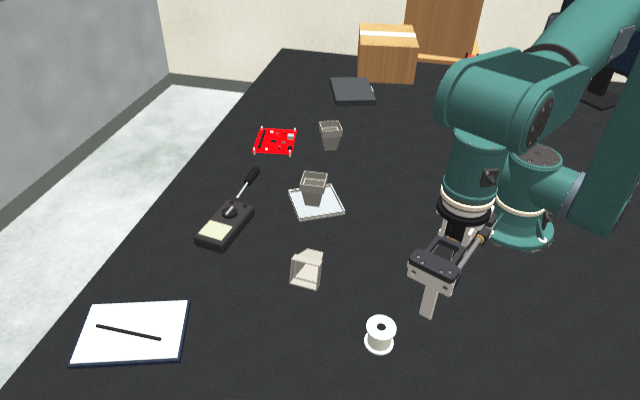

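```bash
cat >> h.py <<'E'
from scipy.optimize import minimize
def ring(h,z): return np.array([[a*h,b*h,z] for a in(-1,1) for b in(-1,1)])
FR=np.vstack([ring(.020,0),ring(.0295,.056)]);CO=np.vstack([ring(.033,.056),ring(.033,.080)])
def tubT(x,y,yaw,kind):
    if kind=='lying':
        t=np.radians(13.07) # tub z -> level dir(yaw)+13deg up, tub +x down
        zz=np.array([np.cos(yaw)*np.cos(t),np.sin(yaw)*np.cos(t),np.sin(t)])
        xx=np.array([np.cos(yaw)*np.sin(t),np.sin(yaw)*np.sin(t),-np.cos(t)])
        return np.c_[xx,np.cross(zz,xx),zz],np.array([x,y,.0195])
    return R.from_euler('z',yaw).as_matrix(),np.array([x,y,kind])
S=4
def sil(p,M,t):
    im=np.zeros((400*S,640*S),np.uint8)
    for P in(FR,CO):
        u=proj(p,P@M.T+t)
        h=cv2.convexHull(((u+.5)*S*16-8).round().astype(np.int32))
        cv2.fillConvexPoly(im,h,1,shift=4)
    return im
def fit(views,kind,x0):
    big=[cv2.resize(m.astype(np.uint8),None,fx=S,fy=S,interpolation=cv2.INTER_NEAREST) for _,m in views]
    def cost(v):
        M,t=tubT(v[0],v[1],v[2],kind);c=0
        for (p,_),b in zip(views,big):
            s=sil(p,M,t);c+=1-(s&b).sum()/max(1,(s|b).sum())
        return c/len(views)
    best=None
    for dy in ([-.25,0,.25] if kind=='lying' else [-.6,-.2,.2,.6]):
        s=np.array([[0,0,0],[.01,0,0],[0,.01,0],[0,0,.2]])+np.array(x0)+[0,0,dy]
        r=minimize(cost,s[0],method='Nelder-Mead',options=dict(initial_simplex=s,xatol=1e-4,fatol=1e-4,maxiter=150))
        if best is None or r.fun<best.fun: best=r
    return np.round(best.x,4),round(best.fun,3)
E
python3 - <<'E'
from h import *
a,b=snap('top'),snap('side')
for q,k,x0 in [('tub_base',.004,[.545,.045,0]),('tub_standing',0.,[.53,-.25,0]),('tub_lying','lying',[.483,.265,1.6])]:
    v=[]
    for n,p in(('top',a),('side',b)):
        ms=[m for m in models.masks_of(p,q)]
        print(q,n,[(np.round(m['xy']).tolist(),round(m['confidence'],2),int(m['mask'].sum())) for m in ms])
        for m in ms[:1]:
            if m['confidence']>.4: v.append((p,m['mask']))
    for s in ([v] if len(v)<2 else [v,v[:1],v[1:]]):
        if s: print(fit(s,k,x0))
E
```

```text
tub_base top [([341.0, 190.0], 0.78, 672)]
tub_base side [([312.0, 186.0], 0.68, 774)]
(array([0.5403, 0.0467, 0.0475]), np.float64(0.065))
(array([0.5388, 0.0463, 0.0463]), np.float64(0.048))
(array([0.5416, 0.0461, 0.0469]), np.float64(0.044))
tub_standing top [([458.0, 198.0], 0.87, 794)]
tub_standing side [([329.0, 135.0], 0.97, 500)]
(array([ 0.5549, -0.2659,  0.3239]), np.float64(0.109))
(array([ 0.553 , -0.2669,  0.3766]), np.float64(0.057))
(array([ 0.5561, -0.2619,  0.2559]), np.float64(0.095))
tub_lying top []
tub_lying side [([306.0, 270.0], 0.72, 1076)]
(array([0.4871, 0.2752, 1.4755]), np.float64(0.052))
```

```bash
cat >> h.py <<'E'
def tool(yaz,th=0):
    """tool pointing down with its y at azimuth yaz, then turned th about its y"""
    M=np.array([[-np.sin(yaz),np.cos(yaz),0],[np.cos(yaz),np.sin(yaz),0],[0,0,-1]]).T
    return M@R.from_euler('y',th).as_matrix()
def tool_c(yaz,th=0):
    y=np.array([np.cos(yaz),np.sin(yaz),0]);z=np.array([0,0,-1.])
    return np.c_[np.cross(y,z),y,z]@R.from_euler('y',th).as_matrix()
def pose(g,yaz,th=0):
    M=tool_c(yaz,th);T=np.eye(4);T[:3,:3]=M;T[:3,3]=np.array(g)-.18*M[:,2];return T
def now():
    o=robot.get_obs();T=np.eye(4);T[:3,:3]=R.from_euler('xyz',o['ee_rot']).as_matrix();T[:3,3]=o['tool_pos'];return T
def rows(T0,T1,mm=40,rad=.12):
    from scipy.linalg import logm,expm
    D=np.linalg.inv(T0)@T1
    X=np.real(logm(D));w=np.linalg.norm([X[2,1],X[0,2],X[1,0]]);v=np.linalg.norm(X[:3,3])
    n=max(1,int(np.ceil(max(v*1000/mm,w/rad))));E=expm(X/n)
    rv=R.from_matrix(E[:3,:3]).as_rotvec()
    print(n,'x',np.r_[np.round(E[:3,3]*1000,1),np.round(rv,4)].tolist())
    return T1
def st():
    o=robot.get_obs();T=now();y=T[:3,1]
    print('t',round(o['time'],2),'grasp',np.round(T[:3,3]+.18*T[:3,2],4),'yaz',round(float(np.arctan2(y[1],y[0])),4),'z',np.round(T[:3,2],3),'q',np.round(o['joint_positions'],2),'w',round(o['width'],4))
E
sed -i '/^def tool(/,/^    return M@R/d' h.py
python3 - <<'E'
from h import *
st()
p=snap('wrist');print(np.round(p['tool_from_camera'],3),p['camera_matrix'])
a=rows(now(),pose([.49,.32,.225],-.095))
rows(a,pose([.494,.341,.11],-.095,-.70))
E
```

```text
t 2.1 grasp [0.2252 0.5018 0.2247] yaz 1.149 z [ 0. -0. -1.] q [ 1.05  0.09  1.37 -0.    1.68 -0.1 ] w 0.0939
[[-0.     0.961  0.275  0.08 ]
 [ 1.    -0.     0.    -0.   ]
 [ 0.     0.275 -0.961  0.02 ]
 [ 0.     0.     0.     1.   ]] [[322.78417191   0.         324.48258605]
 [  0.         322.78417191 199.21743253]
 [  0.           0.           1.        ]]
11 x [-28.9, 11.7, -0.0, 0.0, -0.0, 0.1131]
6 x [30.0, 0.3, 18.9, 0.0, -0.1167, 0.0]
```

Request:
{"method": "step_arm", "body": {
  "commands": [
    [[-28.9, 11.7, 0, 0, 0, 0.1131, 94], [-28.9, 11.7, 0, 0, 0, 0.1131, 94], [-28.9, 11.7, 0, 0, 0, 0.1131, 94], [-28.9, 11.7, 0, 0, 0, 0.1131, 94], [-28.9, 11.7, 0, 0, 0, 0.1131, 94], [-28.9, 11.7, 0, 0, 0, 0.1131, 94], [-28.9, 11.7, 0, 0, 0, 0.1131, 94], [-28.9, 11.7, 0, 0, 0, 0.1131, 94], [-28.9, 11.7, 0, 0, 0, 0.1131, 94], [-28.9, 11.7, 0, 0, 0, 0.1131, 94], [-28.9, 11.7, 0, 0, 0, 0.1131, 94], [0, 0, 0, 0, 0, 0, 94], [0, 0, 0, 0, 0, 0, 94]]
  ]
}}

```text
time: 3.78
tool_pos: [0.4898, 0.32, 0.4047]
ee_rot: [-3.141, -0.001, 1.477]
wrist_force: [-0.5, -0.4, -0.6]
width: 0.0939
finger_force: 0.0
```

```bash
python3 - <<'E'
from h import *
st()
p=snap('wrist');b=snap('side');save(p,'w1.png');v=[]
for q in (p,b):
    ms=models.masks_of(q,'tub_lying');print([(np.round(m['xy']).tolist(),round(m['confidence'],2),int(m['mask'].sum())) for m in ms])
    if ms: v.append((q,ms[0]['mask']))
for s in ([v] if len(v)<2 else [v,v[:1]]): print(fit(s,'lying',[.487,.275,1.476]))
E
```

```text
t 3.77 grasp [0.4898 0.3201 0.2247] yaz -0.0939 z [-0.     0.001 -1.   ] q [0.48 0.17 1.28 0.   1.69 0.58] w 0.0939
[([324.0, 177.0], 0.93, 4555)]
[([306.0, 271.0], 0.96, 1090), ([265.0, 137.0], 0.46, 464)]
(array([0.4859, 0.2744, 1.469 ]), np.float64(0.039))
(array([0.4859, 0.2738, 1.475 ]), np.float64(0.016))
```

View pics/w1.png

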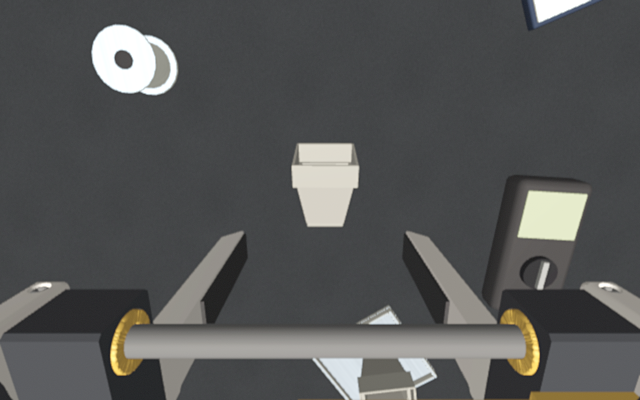

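```bash
python3 - <<'E'
from h import *
g=np.array([.4924,.340,.035]);d=tool_c(-.0968,-.7)[:,2]
a=rows(now(),pose(g-.08*d,-.0968,-.70))
E
```

```text
7 x [33.4, 0.2, 15.7, 0.0002, -0.1, 0.0005]
```

Request:
{"method": "step_arm", "body": {
  "commands": [
    [[33.4, 0.2, 15.7, 0.0002, -0.1, -0.0005, 94], [33.4, 0.2, 15.7, 0.0002, -0.1, -0.0005, 94], [33.4, 0.2, 15.7, 0.0002, -0.1, -0.0005, 94], [33.4, 0.2, 15.7, 0.0002, -0.1, -0.0005, 94], [33.4, 0.2, 15.7, 0.0002, -0.1, -0.0005, 94], [33.4, 0.2, 15.7, 0.0002, -0.1, -0.0005, 94], [33.4, 0.2, 15.7, 0.0002, -0.1, -0.0005, 94], [0, 0, 0, 0, 0, 0, 94], [0, 0, 0, 0, 0, 0, 94]]
  ]
}}

```text
time: 5.1
tool_pos: [0.5087, 0.5058, 0.2354]
ee_rot: [-3.14, 0.698, 1.48]
wrist_force: [0.3, 0.2, 1.5]
width: 0.0939
finger_force: 0.0
```

```bash
python3 - <<'E'
from h import *
st()
g=np.array([.4924,.340,.035])
a=rows(now(),pose(g,-.0968,-.70),mm=20)
# lift 10mm, then turn to th=+.643 with tub upright
u=np.array([np.cos(1.474),np.sin(1.474),0])
b=rows(a,pose(g+[0,0,.03],-.0968,-.70),mm=15)
c=rows(b,pose(np.array([.4924,.340,.098]),-.0968,-.70+np.radians(76.93)))
E
```

```text
t 5.1 grasp [0.4979 0.3906 0.0975] yaz -0.0921 z [-0.06  -0.64  -0.766] q [ 0.79  0.73  0.9  -0.47  2.03  0.78] w 0.0939
5 x [0.3, -0.1, 16.1, 0.0004, -0.0004, 0.0009]
2 x [-9.7, -0.0, -11.5, -0.0, 0.0, 0.0]
12 x [-20.3, 0.0, -1.8, 0.0, 0.1119, 0.0]
```

Request:
{"method": "step_arm", "body": {
  "commands": [
    [[0.3, -0.1, 16.1, 0.0004, -0.0004, 0.0009, 94], [0.3, -0.1, 16.1, 0.0004, -0.0004, 0.0009, 94], [0.3, -0.1, 16.1, 0.0004, -0.0004, 0.0009, 94], [0.3, -0.1, 16.1, 0.0004, -0.0004, 0.0009, 94], [0.3, -0.1, 16.1, 0.0004, -0.0004, 0.0009, 94], [0, 0, 0, 0, 0, 0, 94], [0, 0, 0, 0, 0, 0, 50], [0, 0, 0, 0, 0, 0, 50], [0, 0, 0, 0, 0, 0, 50], [0, 0, 0, 0, 0, 0, 50], [0, 0, 0, 0, 0, 0, 50], [0, 0, 0, 0, 0, 0, 50]]
  ]
}}

```text
time: 6.6
tool_pos: [0.5034, 0.4556, 0.1719]
ee_rot: [-3.141, 0.701, 1.474]
wrist_force: [-0.1, 1.2, 2.3]
width: 0.066
finger_force: 30.0
```

Request:
{"method": "step_arm", "body": {
  "commands": [
    [[-9.7, 0, -11.5, 0, 0, 0, 50], [-9.7, 0, -11.5, 0, 0, 0, 50], [-20.3, 0, -1.8, 0, 0.1119, 0, 50], [-20.3, 0, -1.8, 0, 0.1119, 0, 50], [-20.3, 0, -1.8, 0, 0.1119, 0, 50], [-20.3, 0, -1.8, 0, 0.1119, 0, 50], [-20.3, 0, -1.8, 0, 0.1119, 0, 50], [-20.3, 0, -1.8, 0, 0.1119, 0, 50], [-20.3, 0, -1.8, 0, 0.1119, 0, 50], [-20.3, 0, -1.8, 0, 0.1119, 0, 50], [-20.3, 0, -1.8, 0, 0.1119, 0, 50], [-20.3, 0, -1.8, 0, 0.1119, 0, 50], [-20.3, 0, -1.8, 0, 0.1119, 0, 50], [-20.3, 0, -1.8, 0, 0.1119, 0, 50], [0, 0, 0, 0, 0, 0, 50], [0, 0, 0, 0, 0, 0, 50]]
  ]
}}

```text
time: 8.6
tool_pos: [0.482, 0.2333, 0.2421]
ee_rot: [3.141, -0.639, 1.475]
wrist_force: [0.9, -0.0, -1.6]
width: 0.0658
finger_force: 30.0
```

```bash
python3 - <<'E'
from h import *
st()
rows(now(),pose([.4924,.340,.0695],-.0968,-.70+np.radians(76.93)),mm=8)
p=snap('side');w=snap('wrist')
im=np.hstack([cv2.resize(p['color'][150:350,200:440],(480,400)),cv2.resize(w['color'],None,fx=.5,fy=.5)[:200].repeat(2,0)]);save({'color':im},'s2.png')
E
```

```text
t 8.6 grasp [0.4924 0.3402 0.0977] yaz -0.0965 z [ 0.058  0.594 -0.802] q [0.18 0.09 1.77 0.67 1.18 0.05] w 0.0658
4 x [-4.4, 0.0, 5.6, 0.0, 0.0008, 0.0001]
```

View pics/s2.png

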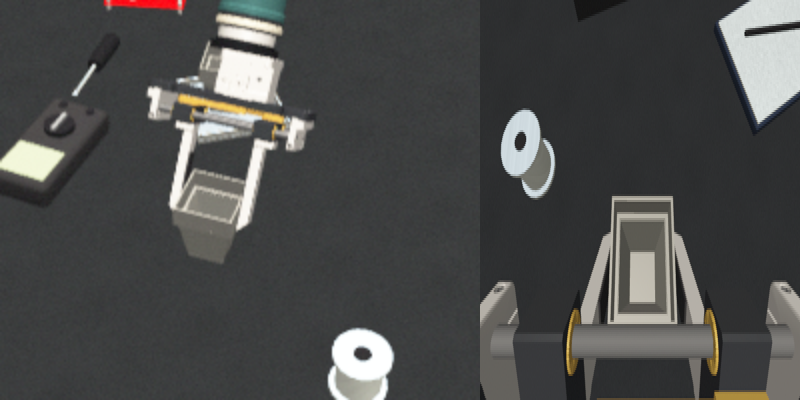

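Request:
{"method": "step_arm", "body": {
  "commands": [
    [[-4.4, 0, 5.6, 0, 0.0008, 0, 50], [-4.4, 0, 5.6, 0, 0.0008, 0, 50], [-4.4, 0, 5.6, 0, 0, 0, 50], [-3.8, 0, 4.9, 0, 0, 0, 50], [0, 0, 0, 0, 0, 0, 50], [0, 0, 0, 0, 0, 0, 50]]
  ]
}}

```text
time: 9.45
tool_pos: [0.4819, 0.2325, 0.2137]
ee_rot: [-3.14, -0.643, 1.473]
wrist_force: [0.4, 0.8, -1.8]
width: 0.0659
finger_force: 30.0
```

```bash
python3 - <<'E'
from h import *
st();print(robot.get_obs()['wrist_force'])
E
```

```text
t 9.45 grasp [0.4922 0.3399 0.0696] yaz -0.0972 z [ 0.057  0.597 -0.801] q [0.18 0.12 1.79 0.69 1.13 0.  ] w 0.0659
[ 0.39507188  0.77279434 -1.78178859]
```

Request:
{"method": "step_arm", "body": {
  "commands": [
    [[-0.3, 0, 0.4, 0, 0, 0, 50], [-0.3, 0, 0.4, 0, 0, 0, 50], [0, 0, 0, 0, 0, 0, 50], [0, 0, 0, 0, 0, 0, 50]]
  ]
}}

```text
time: 9.95
tool_pos: [0.4817, 0.2325, 0.2127]
ee_rot: [-3.14, -0.643, 1.473]
wrist_force: [1.3, -0.6, -0.7]
width: 0.0657
finger_force: 30.0
```

Request:
{"method": "step_arm", "body": {
  "commands": [
    [[-0.3, 0, 0.4, 0, 0, 0, 50], [-0.3, 0, 0.4, 0, 0, 0, 50], [0, 0, 0, 0, 0, 0, 50], [0, 0, 0, 0, 0, 0, 50]]
  ]
}}

```text
time: 10.45
tool_pos: [0.4817, 0.2325, 0.2116]
ee_rot: [-3.14, -0.643, 1.473]
wrist_force: [-0.1, 1.4, -1.4]
width: 0.0658
finger_force: 30.0
```

Request:
{"method": "step_arm", "body": {
  "commands": [
    [[-0.3, 0, 0.4, 0, 0, 0, 50], [-0.15, 0, 0.2, 0, 0, 0, 50], [0, 0, 0, 0, 0, 0, 50], [0, 0, 0, 0, 0, 0, 50]]
  ]
}}

```text
time: 10.95
tool_pos: [0.4818, 0.2325, 0.2115]
ee_rot: [-3.141, -0.643, 1.474]
wrist_force: [-2.7, -2.1, 5.5]
width: 0.0656
finger_force: 30.0
```

Request:
{"method": "step_arm", "body": {
  "commands": [
    [[0, 0, 0, 0, 0, 0, 94], [0, 0, 0, 0, 0, 0, 94], [0, 0, 0, 0, 0, 0, 94], [0, 0, 0, 0, 0, 0, 94], [0, 0, 0, 0, 0, 0, 94], [0, 0, -10, 0, 0, 0, 94], [0, 0, -25, 0, 0, 0, 94], [0, 0, -35, 0, 0, 0, 94], [0, 0, -35, 0, 0, 0, 94], [0, 0, 0, 0, 0, 0, 94], [0, 0, 0, 0, 0, 0, 94]]
  ]
}}

```text
time: 12.32
tool_pos: [0.4755, 0.1699, 0.2943]
ee_rot: [-3.139, -0.642, 1.472]
wrist_force: [-0.1, 0.0, 0.1]
width: 0.0938
finger_force: 0.0
```

```bash
python3 - <<'E'
from h import *
st()
rows(now(),pose([.4922,.3198,.215],-.0968))
p=snap('wrist');b=snap('side');v=[]
for q in (p,b):
    ms=models.masks_of(q,'tub_lying');print([(np.round(m['xy']).tolist(),round(m['confidence'],2),int(m['mask'].sum())) for m in ms])
    if ms: v.append((q,ms[0]['mask']))
for s in ([v] if len(v)<2 else [v,v[:1],v[1:]]): print(fit(s,0.,[.492,.340,-.097]))
E
```

```text
t 12.32 grasp [0.4857 0.2772 0.1501] yaz -0.0972 z [ 0.057  0.596 -0.801] q [ 0.05 -0.01  1.76  0.65  1.35  0.01] w 0.0938
6 x [30.0, 0.3, -6.5, -0.0003, -0.107, -0.0002]
[([144.0, 125.0], 0.74, 3884), ([324.0, 206.0], 0.57, 6511)]
[([305.0, 269.0], 0.67, 1195)]
(array([ 0.4926,  0.3411, -0.0975]), np.float64(0.52))
(array([ 0.492,  0.34 , -0.697]), np.float64(1.0))
(array([ 0.4926,  0.3411, -0.0975]), np.float64(0.041))
```

Request:
{"method": "step_arm", "body": {
  "commands": [
    [[30, 0.3, -6.5, 0, -0.107, 0, 94], [30, 0.3, -6.5, 0, -0.107, 0, 94], [30, 0.3, -6.5, 0, -0.107, 0, 94], [30, 0.3, -6.5, 0, -0.107, 0, 94], [30, 0.3, -6.5, 0, -0.107, 0, 94], [30, 0.3, -6.5, 0, -0.107, 0, 94], [0, 0, 0, 0, 0, 0, 94], [0, 0, 0, 0, 0, 0, 94]]
  ]
}}

```text
time: 13.52
tool_pos: [0.4921, 0.3194, 0.3941]
ee_rot: [-3.139, -0.0, 1.474]
wrist_force: [-0.3, -0.4, -0.5]
width: 0.0944
finger_force: 0.0
```

```bash
cat >> h.py <<'E'
def meas(q,kind,x0,views=('wrist',)):
    v=[]
    for n in views:
        p=snap(n);ms=[m for k in ('tub_lying','tub_standing','tub_base') for m in models.masks_of(p,k)]
        c=proj(p,np.array([[x0[0],x0[1],.05]]))[0]
        ms=[m for m in ms if np.linalg.norm(np.array(m['xy'])-c)<25]
        ms.sort(key=lambda m:-m['confidence'])
        print(n,c.round(),[(np.round(m['xy']).tolist(),round(m['confidence'],2),int(m['mask'].sum())) for m in ms][:3])
        if ms: v.append((p,ms[0]['mask']))
    for s in ([v] if len(v)<2 else [v]+[[a] for a in v]): print(fit(s,kind,x0))
E
python3 - <<'E'
from h import *
st()
meas('tub_lying',0.,[.492,.340,-.097])
b=np.array([.492,.340]);a=pose([*b,.115],-.0968)
rows(now(),a);rows(a,pose([*b,.077],-.0968),mm=13)
E
```

```text
t 13.53 grasp [0.4915 0.3195 0.2141] yaz -0.0966 z [-0.003  0.    -1.   ] q [0.48 0.17 1.3  0.   1.67 0.58] w 0.0944
wrist [323. 168.] [([321.0, 170.0], 0.67, 5103)]
(array([ 0.4921,  0.3389, -0.0946]), np.float64(0.017))
3 x [7.1, -0.8, 33.3, -0.0006, -0.0002, -0.0006]
3 x [0.0, 0.0, 12.7, 0.0, 0.0, 0.0]
```

Request:
{"method": "step_arm", "body": {
  "commands": [
    [[6.9, -0.8, 33.3, -0.0006, 0, -0.0006, 94], [6.9, -0.8, 33.3, -0.0006, 0, -0.0006, 94], [6.9, -0.8, 33.3, -0.0006, 0, -0.0006, 94], [0, 0, 12.7, 0, 0, 0, 94], [0, 0, 12.7, 0, 0, 0, 94], [0, 0, 12.7, 0, 0, 0, 94], [0, 0, 0, 0, 0, 0, 94], [0, 0, 0, 0, 0, 0, 50], [0, 0, 0, 0, 0, 0, 50], [0, 0, 0, 0, 0, 0, 50], [0, 0, 0, 0, 0, 0, 50], [0, 0, 0, 0, 0, 0, 50]]
  ]
}}

```text
time: 15.22
tool_pos: [0.4919, 0.3406, 0.258]
ee_rot: [3.14, -0.001, 1.476]
wrist_force: [-0.2, 0.1, 2.2]
width: 0.0655
finger_force: 30.0
```

```bash
python3 - <<'E'
from h import *
st()
T=now();g=T[:3,3]+.18*T[:3,2];a=pose([g[0],g[1],.25],-.0968)
rows(T,a);b=rows(a,pose([.5403,.026,.26],.0475))
E
```

```text
t 15.22 grasp [0.4922 0.3408 0.078 ] yaz -0.0952 z [ 0.002  0.001 -1.   ] q [0.51 0.26 1.46 0.   1.41 0.61] w 0.0655
5 x [0.1, 0.1, -34.4, 0.0003, -0.0002, 0.0003]
8 x [-39.2, 7.3, -1.3, 0.0, 0.0, -0.018]
```

```bash
python3 - <<'E'
from h import *
T=now();a=pose([.4922,.3408,.23],-.0968)
rows(T,a);b=rows(a,pose([.5403,-.055,.25],.047),mm=45)
E
```

```text
4 x [0.1, 0.1, -38.0, 0.0004, -0.0003, 0.0004]
9 x [-43.8, 6.8, -2.2, 0.0, 0.0, -0.016]
```

Request:
{"method": "step_arm", "body": {
  "commands": [
    [[0.1, 0.1, -25, 0.0004, -0.0003, 0.0004, 50], [0.1, 0.1, -43, 0.0004, -0.0003, 0.0004, 50], [0.1, 0.1, -43, 0.0004, -0.0003, 0.0004, 50], [0.1, 0.1, -41, 0.0004, -0.0003, 0.0004, 50], [-43.8, 6.8, -2.2, 0, 0, -0.016, 50], [-43.8, 6.8, -2.2, 0, 0, -0.016, 50], [-43.8, 6.8, -2.2, 0, 0, -0.016, 50], [-43.8, 6.8, -2.2, 0, 0, -0.016, 50], [-43.8, 6.8, -2.2, 0, 0, -0.016, 50], [-43.8, 6.8, -2.2, 0, 0, -0.016, 50], [-43.8, 6.8, -2.2, 0, 0, -0.016, 50], [-43.8, 6.8, -2.2, 0, 0, -0.016, 50], [-43.8, 6.8, -2.2, 0, 0, -0.016, 50], [0, 0, 0, 0, 0, 0, 50], [0, 0, 0, 0, 0, 0, 50]]
  ]
}}

```text
time: 17.1
tool_pos: [0.5403, -0.0545, 0.4288]
ee_rot: [-3.139, -0.0, 1.618]
wrist_force: [0.2, 0.1, -2.0]
width: 0.0657
finger_force: 30.0
```

```bash
python3 - <<'E'
from h import *
st()
meas('tub_base',.004,[.5403,.0465,.047],('wrist','top','side'))
p=snap('wrist');save(p,'w3.png')
E
```

```text
t 17.1 grasp [ 0.5399 -0.0545  0.2488] yaz 0.0468 z [-0.002  0.    -1.   ] q [-0.2   0.07  1.34 -0.    1.73 -0.25] w 0.0657
wrist [330.  86.] [([331.0, 85.0], 0.88, 5072)]
top [337. 192.] [([339.0, 187.0], 0.58, 658)]
side [314. 189.] [([310.0, 188.0], 0.76, 761)]
(array([0.5412, 0.0443, 0.0475]), np.float64(0.073))
(array([0.5414, 0.0435, 0.0463]), np.float64(0.016))
(array([0.5382, 0.046 , 0.0427]), np.float64(0.065))
(array([0.542 , 0.0445, 0.0707]), np.float64(0.047))
```

View pics/w3.png

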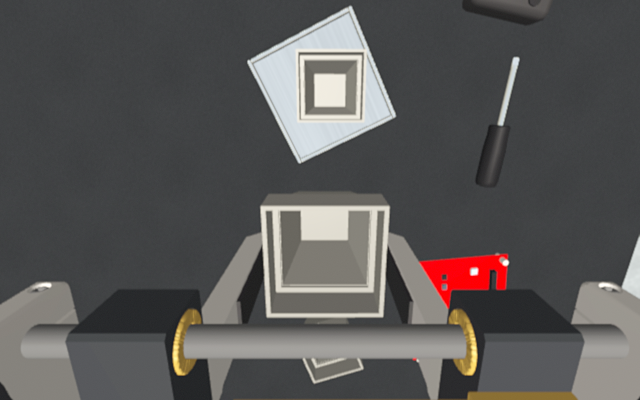

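```bash
python3 - <<'E'
from h import *
st()
p=snap('wrist')
for k in ('tub_lying','tub_standing','tub_base'):
    for m in models.masks_of(p,k):
        print(k,np.round(m['xy']),round(m['confidence'],2),m['mask'].sum())
        if abs(m['xy'][1]-260)<35 and m['mask'].sum()>8000: print(fit([(p,m['mask'])],.171,[.54,-.055,.047]))
E
```

```text
t 17.75 grasp [ 0.5403 -0.0548  0.2495] yaz 0.0473 z [-0.001 -0.001 -1.   ] q [-0.2   0.07  1.34 -0.    1.73 -0.25] w 0.0659
tub_lying [324. 251.] 0.96 15129
(array([ 0.5408, -0.0566,  0.0486]), np.float64(0.007))
tub_standing [327. 367.] 0.97 1184
tub_base [331.  83.] 0.97 5166
```

```bash
python3 - <<'E'
from h import *
a=rows(now(),pose([.5409,.0453,.185],.047),mm=30)
b=rows(a,pose([.5409,.0453,.120],.047),mm=8)
E
```

```text
4 x [25.0, 1.3, 16.1, -0.0002, 0.0001, 0.0]
9 x [-0.0, 0.0, 7.2, 0.0, 0.0, 0.0]
```

Request:
{"method": "step_arm", "body": {
  "commands": [
    [[25, 1.3, 16.1, -0.0002, 0.0001, 0, 50], [25, 1.3, 16.1, -0.0002, 0.0001, 0, 50], [25, 1.3, 16.1, -0.0002, 0.0001, 0, 50], [25, 1.3, 16.1, -0.0002, 0.0001, 0, 50], [0, 0, 0, 0, 0, 0, 50], [0, 0, 0, 0, 0, 0, 50]]
  ]
}}

```text
time: 18.7
tool_pos: [0.541, 0.0449, 0.3656]
ee_rot: [3.141, 0.001, 1.618]
wrist_force: [0.5, -0.7, -1.5]
width: 0.0658
finger_force: 30.0
```

```bash
python3 - <<'E'
from h import *
st();rows(now(),pose([.5409,.0453,.112],.047),mm=9)
E
```

```text
t 18.7 grasp [0.5411 0.0448 0.1856] yaz 0.047 z [ 0.001 -0.001 -1.   ] q [-0.02  0.08  1.45 -0.    1.61 -0.07] w 0.0658
9 x [0.0, -0.0, 8.2, 0.0001, 0.0001, 0.0]
```

Request:
{"method": "step_arm", "body": {
  "commands": [
    [[0.1, 0, 8.2, 0.0001, 0.0001, 0, 50], [0.1, 0, 8.2, 0.0001, 0.0001, 0, 50], [0.1, 0, 8.2, 0.0001, 0.0001, 0, 50], [0.1, 0, 8.2, 0.0001, 0.0001, 0, 50], [0, 0, 8.2, 0.0001, 0.0001, 0, 50], [0, 0, 8.2, 0.0001, 0.0001, 0, 50], [0, 0, 7, 0, 0, 0, 50], [0, 0, 5, 0, 0, 0, 50], [0, 0, 4, 0, 0, 0, 50], [0, 0, 0, 0, 0, 0, 50], [0, 0, 0, 0, 0, 0, 50]]
  ]
}}

```text
time: 20.08
tool_pos: [0.5409, 0.0458, 0.3001]
ee_rot: [-3.141, -0.0, 1.618]
wrist_force: [0.5, -0.3, -1.5]
width: 0.0655
finger_force: 30.0
```

```bash
python3 - <<'E'
from h import *
st();print(robot.get_obs()['wrist_force'])
E
```

```text
t 20.07 grasp [0.5409 0.0458 0.1201] yaz 0.0471 z [-0.  0. -1.] q [-0.02  0.12  1.55  0.    1.48 -0.07] w 0.0655
[ 0.45883581 -0.29928261 -1.51551995]
```

Bottom of the held tub now about 42 mm; it rests at 28 mm. Lower slowly.

Request:
{"method": "step_arm", "body": {
  "commands": [
    [[-0.1, 0, 3, 0, 0, 0, 50], [-0.1, 0, 3, 0, 0, 0, 50], [-0.1, 0, 2, 0, 0, 0, 50], [0, 0, 2, 0, 0, 0, 50], [0, 0, 1, 0, 0, 0, 50], [0, 0, 0, 0, 0, 0, 50], [0, 0, 0, 0, 0, 0, 50]]
  ]
}}

```text
time: 20.95
tool_pos: [0.5408, 0.0455, 0.2889]
ee_rot: [-3.141, -0.0, 1.618]
wrist_force: [-0.5, -0.6, -1.5]
width: 0.0653
finger_force: 30.0
```

Request:
{"method": "step_arm", "body": {
  "commands": [
    [[0, 0, 1, 0, 0, 0, 50], [0, 0, 0.7, 0, 0, 0, 50], [0, 0, 0.5, 0, 0, 0, 50], [0, 0, 0, 0, 0, 0, 50]]
  ]
}}

```text
time: 21.45
tool_pos: [0.5408, 0.0455, 0.2865]
ee_rot: [-3.141, -0.0, 1.618]
wrist_force: [0.5, -0.9, -1.1]
width: 0.0657
finger_force: 30.0
```

Request:
{"method": "step_arm", "body": {
  "commands": [
    [[0, 0, 0.5, 0, 0, 0, 50], [0, 0, 0.5, 0, 0, 0, 50], [0, 0, 0, 0, 0, 0, 50]]
  ]
}}

```text
time: 21.82
tool_pos: [0.5409, 0.0455, 0.286]
ee_rot: [3.141, -0.0, 1.618]
wrist_force: [1.5, -0.7, 0.4]
width: 0.0658
finger_force: 30.0
```

Request:
{"method": "step_arm", "body": {
  "commands": [
    [[0, 0, 0.4, 0, 0, 0, 50], [0, 0, 0, 0, 0, 0, 50], [0, 0, 0, 0, 0, 0, 50]]
  ]
}}

```text
time: 22.2
tool_pos: [0.5409, 0.0455, 0.2859]
ee_rot: [3.141, -0.0, 1.618]
wrist_force: [-1.0, -0.2, 5.3]
width: 0.0657
finger_force: 30.0
```

Request:
{"method": "step_arm", "body": {
  "commands": [
    [[0, 0, 0, 0, 0, 0, 94], [0, 0, 0, 0, 0, 0, 94], [0, 0, 0, 0, 0, 0, 94], [0, 0, 0, 0, 0, 0, 94], [0, 0, 0, 0, 0, 0, 94], [0, 0, -10, 0, 0, 0, 94], [0, 0, -30, 0, 0, 0, 94], [0, 0, -40, 0, 0, 0, 94], [0, 0, -40, 0, 0, 0, 94], [0, 0, 0, 0, 0, 0, 94]]
  ]
}}

```text
time: 23.45
tool_pos: [0.5413, 0.0454, 0.4105]
ee_rot: [3.133, 0.0, 1.618]
wrist_force: [-0.5, 0.5, 0.2]
width: 0.0939
finger_force: 0.0
```

```bash
python3 - <<'E'
from h import *
st()
yz=.36;u=np.array([-np.sin(yz),np.cos(yz)])
b=np.array([.5545,-.266])-.02*u
rows(now(),pose([*b,.215],yz),mm=45)
E
```

```text
t 23.45 grasp [0.5429 0.0455 0.2305] yaz 0.0471 z [ 0.009  0.    -1.   ] q [-0.02  0.07  1.38  0.    1.68 -0.07] w 0.0939
8 x [-41.2, -5.1, 1.9, 0.0011, 0.0002, -0.0391]
```

Request:
{"method": "step_arm", "body": {
  "commands": [
    [[-41.2, -5.1, 1.9, 0, 0, -0.0391, 94], [-41.2, -5.1, 1.9, 0, 0, -0.0391, 94], [-41.2, -5.1, 1.9, 0, 0, -0.0391, 94], [-41.2, -5.1, 1.9, 0, 0, -0.0391, 94], [-41.2, -5.1, 1.9, 0, 0, -0.0391, 94], [-41.2, -5.1, 1.9, 0, 0, -0.0391, 94], [-41.2, -5.1, 1.9, 0, 0, -0.0391, 94], [-41.2, -5.1, 1.9, 0, 0, -0.0391, 94], [0, 0, 0, 0, 0, 0, 94], [0, 0, 0, 0, 0, 0, 94], [0, 0, 0, 0, 0, 0, 94]]
  ]
}}

```text
time: 24.82
tool_pos: [0.561, -0.2835, 0.3899]
ee_rot: [-3.141, -0.001, 1.932]
wrist_force: [0.0, 0.2, -0.9]
width: 0.0941
finger_force: 0.0
```

```bash
python3 - <<'E'
from h import *
st()
meas('',0.,[.5545,-.266,.36])
p=snap('wrist');s=snap('side');im=np.hstack([cv2.resize(p['color'],(480,300)),cv2.resize(s['color'][150:250,250:370],(300,300)).astype(np.uint8)]);save({'color':im},'w4.png')
E
```

```text
t 24.82 grasp [ 0.5608 -0.2834  0.2099] yaz 0.3612 z [-0.001  0.001 -1.   ] q [-0.56  0.27  1.19  0.    1.68 -0.92] w 0.0941
wrist [325. 171.] [([324.0, 180.0], 0.77, 5125)]
(array([ 0.5566, -0.2693,  0.3919]), np.float64(0.031))
```

View pics/w4.png

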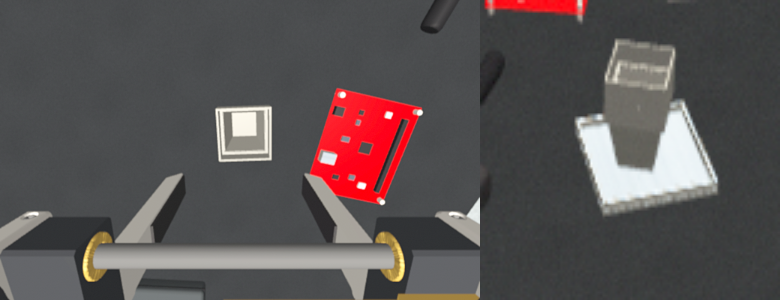

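```bash
python3 - <<'E'
from h import *
for i in range(2): meas('',0.,[.5566,-.269,.385])
b=[.5563,-.2685];a=pose([*b,.115],.385);rows(now(),a,mm=35)
E
```

```text
wrist [326. 173.] [([324.0, 178.0], 0.85, 5212)]
(array([ 0.5565, -0.2692,  0.3927]), np.float64(0.016))
wrist [326. 173.] [([327.0, 176.0], 0.73, 5269)]
(array([ 0.5563, -0.2693,  0.3983]), np.float64(0.021))
3 x [5.6, 0.5, 31.6, -0.0002, -0.0002, -0.0084]
```

```bash
python3 - <<'E'
from h import *
b=[.5562,-.2693];a=pose([*b,.115],.394);rows(now(),a,mm=35)
E
```

```text
3 x [5.4, 0.4, 31.6, -0.0002, -0.0002, -0.0114]
```

Request:
{"method": "step_arm", "body": {
  "commands": [
    [[5.4, 0.4, 31.6, 0, 0, -0.0114, 94], [5.4, 0.4, 31.6, 0, 0, -0.0114, 94], [5.4, 0.4, 31.6, 0, 0, -0.0114, 94], [0, 0, 12.7, 0, 0, 0, 94], [0, 0, 12.7, 0, 0, 0, 94], [0, 0, 11.6, 0, 0, 0, 94], [0, 0, 0, 0, 0, 0, 94], [0, 0, 0, 0, 0, 0, 50], [0, 0, 0, 0, 0, 0, 50], [0, 0, 0, 0, 0, 0, 50], [0, 0, 0, 0, 0, 0, 50], [0, 0, 0, 0, 0, 0, 50]]
  ]
}}

```text
time: 27.02
tool_pos: [0.5563, -0.2692, 0.2586]
ee_rot: [3.142, 0.0, 1.965]
wrist_force: [-0.2, -0.3, 1.0]
width: 0.0659
finger_force: 30.0
```

```bash
python3 - <<'E'
from h import *
st()
T=now();g=T[:3,3]+.18*T[:3,2];a=pose([g[0],g[1],.25],.394)
rows(T,a);b=rows(a,pose([.5409,-.058,.274],.047),mm=45)
E
```

```text
t 27.02 grasp [ 0.5563 -0.2692  0.0786] yaz 0.3942 z [ 0. -0. -1.] q [-0.54  0.31  1.41 -0.    1.43 -0.94] w 0.0659
5 x [-0.0, 0.0, -34.3, 0.0, 0.0, 0.0]
5 x [41.9, 7.7, -4.8, 0.0, 0.0, 0.0694]
```

Request:
{"method": "step_arm", "body": {
  "commands": [
    [[0, 0, -20, 0, 0, 0, 50], [0, 0, -38, 0, 0, 0, 50], [0, 0, -38, 0, 0, 0, 50], [0, 0, -38, 0, 0, 0, 50], [0, 0, -37.5, 0, 0, 0, 50], [41.9, 7.7, -4.8, 0, 0, 0.0694, 50], [41.9, 7.7, -4.8, 0, 0, 0.0694, 50], [41.9, 7.7, -4.8, 0, 0, 0.0694, 50], [41.9, 7.7, -4.8, 0, 0, 0.0694, 50], [41.9, 7.7, -4.8, 0, 0, 0.0694, 50], [0, 0, 0, 0, 0, 0, 50], [0, 0, 0, 0, 0, 0, 50], [0, 0, 0, 0, 0, 0, 50]]
  ]
}}

```text
time: 28.65
tool_pos: [0.5407, -0.0588, 0.453]
ee_rot: [-3.14, -0.0, 1.617]
wrist_force: [0.1, -0.4, -1.7]
width: 0.0655
finger_force: 30.0
```

```bash
python3 - <<'E'
from h import *
st();T=now();g=T[:3,3]+.18*T[:3,2]
for i in range(2):
    p=snap('wrist')
    for k in ('tub_lying','tub_standing','tub_base'):
        for m in models.masks_of(p,k):
            xy=m['xy'];n=m['mask'].sum();print(k,np.round(xy),round(m['confidence'],2),n)
            if m['confidence']<.5: continue
            if xy[1]>225 and n>8000: print('held',fit([(p,m['mask'])],g[2]-.0786,[g[0],g[1],.047]))
            elif xy[1]<160: 
                print('stack',fit([(p,m['mask'])],.028,[.5409,.0445,.047]))
save(p,'w5.png')
E
```

```text
t 28.65 grasp [ 0.5404 -0.0588  0.273 ] yaz 0.0458 z [-0.002  0.    -1.   ] q [-0.21  0.07  1.29 -0.    1.78 -0.26] w 0.0655
tub_lying [328.  81.] 0.68 5091
stack (array([0.5408, 0.0434, 0.0474]), np.float64(0.023))
tub_standing [323. 253.] 0.64 15235
held (array([ 0.5408, -0.0587,  0.0491]), np.float64(0.011))
tub_lying [331.  81.] 0.71 5144
stack (array([0.5408, 0.0437, 0.0432]), np.float64(0.007))
tub_lying [321. 252.] 0.64 15032
held (array([ 0.5409, -0.0586,  0.0467]), np.float64(0.01))
tub_standing [328. 250.] 0.97 15110
held (array([ 0.5409, -0.0586,  0.0471]), np.float64(0.006))
tub_standing [298.  89.] 0.42 6682
tub_base [501.   9.] 0.57 1668
stack (array([ 0.5409,  0.0445, -0.553 ]), np.float64(1.0))
```

View pics/w5.png

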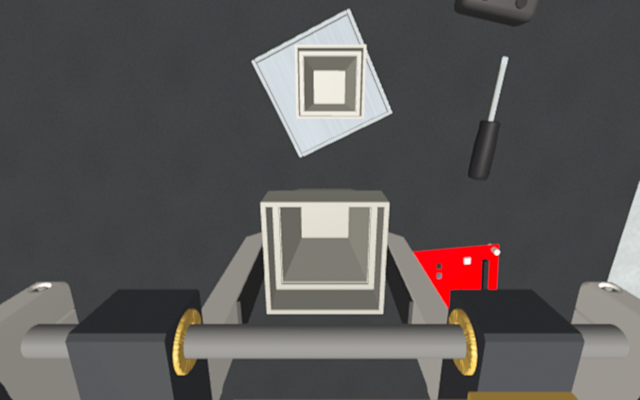

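```bash
python3 - <<'E'
from h import *
a=rows(now(),pose([.5407,.0436,.205],.047),mm=30)
E
```

```text
5 x [20.3, 1.0, 13.7, -0.0002, -0.0001, -0.0001]
```

Request:
{"method": "step_arm", "body": {
  "commands": [
    [[20.3, 1, 13.7, 0, 0, 0, 50], [20.3, 1, 13.7, 0, 0, 0, 50], [20.3, 1, 13.7, 0, 0, 0, 50], [20.3, 1, 13.7, 0, 0, 0, 50], [20.3, 1, 13.7, 0, 0, 0, 50], [0, 0, 0, 0, 0, 0, 50], [0, 0, 0, 0, 0, 0, 50], [0, 0, 0, 0, 0, 0, 50]]
  ]
}}

```text
time: 30.05
tool_pos: [0.541, 0.0434, 0.3858]
ee_rot: [3.141, -0.0, 1.617]
wrist_force: [0.2, 0.2, -1.6]
width: 0.0659
finger_force: 30.0
```

```bash
python3 - <<'E'
from h import *
st();rows(now(),pose([.5407,.0436,.145],.047),mm=9)
E
```

```text
t 30.05 grasp [0.541  0.0434 0.2058] yaz 0.0465 z [ 0.001  0.    -1.   ] q [-0.02  0.08  1.42  0.    1.65 -0.07] w 0.0659
7 x [0.0, -0.0, 8.7, 0.0001, -0.0, -0.0001]
```

Request:
{"method": "step_arm", "body": {
  "commands": [
    [[0, 0, 8.7, 0, 0, 0, 50], [0, 0, 8.7, 0, 0, 0, 50], [0, 0, 8.7, 0, 0, 0, 50], [0, 0, 8.7, 0, 0, 0, 50], [0, 0, 8.7, 0, 0, 0, 50], [0, 0, 8.5, 0, 0, 0, 50], [0, 0, 6, 0, 0, 0, 50], [0, 0, 4, 0, 0, 0, 50], [0, 0, 0, 0, 0, 0, 50], [0, 0, 0, 0, 0, 0, 50], [0, 0, 0, 0, 0, 0, 50]]
  ]
}}

```text
time: 31.42
tool_pos: [0.5409, 0.0439, 0.3236]
ee_rot: [3.142, -0.0, 1.618]
wrist_force: [0.8, -0.1, -1.4]
width: 0.066
finger_force: 30.0
```

13 mm to go, force nominal; keep lowering slowly.

Request:
{"method": "step_arm", "body": {
  "commands": [
    [[-0.1, 0, 3, 0, 0, 0, 50], [0, 0, 3, 0, 0, 0, 50], [0, 0, 2, 0, 0, 0, 50], [0, 0, 1.5, 0, 0, 0, 50], [0, 0, 1, 0, 0, 0, 50], [0, 0, 0, 0, 0, 0, 50], [0, 0, 0, 0, 0, 0, 50]]
  ]
}}

```text
time: 32.3
tool_pos: [0.5408, 0.0438, 0.3128]
ee_rot: [-3.141, -0.0, 1.618]
wrist_force: [1.0, 0.3, -1.4]
width: 0.0656
finger_force: 30.0
```

Request:
{"method": "step_arm", "body": {
  "commands": [
    [[0, 0, 0.7, 0, 0, 0, 50], [0, 0, 0.5, 0, 0, 0, 50], [0, 0, 0.5, 0, 0, 0, 50], [0, 0, 0, 0, 0, 0, 50], [0, 0, 0, 0, 0, 0, 50]]
  ]
}}

```text
time: 32.92
tool_pos: [0.5408, 0.0438, 0.311]
ee_rot: [-3.141, -0.0, 1.618]
wrist_force: [0.8, -0.6, -1.3]
width: 0.0661
finger_force: 30.0
```

Request:
{"method": "step_arm", "body": {
  "commands": [
    [[0, 0, 0.5, 0, 0, 0, 50], [0, 0, 0.5, 0, 0, 0, 50], [0, 0, 0, 0, 0, 0, 50], [0, 0, 0, 0, 0, 0, 50]]
  ]
}}

```text
time: 33.42
tool_pos: [0.5408, 0.0438, 0.3106]
ee_rot: [-3.141, -0.0, 1.618]
wrist_force: [-1.5, 0.7, 3.0]
width: 0.066
finger_force: 30.0
```

Contact right at the expected height. Press a hair to confirm seating, release, rise and clear.

Request:
{"method": "step_arm", "body": {
  "commands": [
    [[0, 0, 0.3, 0, 0, 0, 50], [0, 0, 0, 0, 0, 0, 50], [0, 0, 0, 0, 0, 0, 94], [0, 0, 0, 0, 0, 0, 94], [0, 0, 0, 0, 0, 0, 94], [0, 0, 0, 0, 0, 0, 94], [0, 0, 0, 0, 0, 0, 94], [0, 0, -10, 0, 0, 0, 94], [0, 0, -30, 0, 0, 0, 94], [0, 0, -40, 0, 0, 0, 94], [0, 0, -35, 0, 0, 0, 94], [-40, 0, 0, 0, 0, 0, 94], [-40, 0, 0, 0, 0, 0, 94], [0, 0, 0, 0, 0, 0, 94], [0, 0, 0, 0, 0, 0, 94]]
  ]
}}

```text
time: 35.3
tool_pos: [0.5446, -0.036, 0.4251]
ee_rot: [-3.141, -0.001, 1.618]
wrist_force: [-1.0, 0.2, 0.8]
width: 0.0942
finger_force: 0.0
```

```bash
python3 - <<'E'
from h import *
st()
meas('',.052,[.5408,.0437,.047])
p=snap('wrist');s=snap('side');im=np.hstack([cv2.resize(p['color'],(480,300)),cv2.resize(s['color'][130:230,250:370],(300,300))]);save({'color':im},'w6.png')
E
```

```text
t 35.3 grasp [ 0.5446 -0.0358  0.2451] yaz 0.0469 z [-0.     0.001 -1.   ] q [-0.17  0.07  1.34  0.    1.72 -0.22] w 0.0942
wrist [324. 107.] [([325.0, 105.0], 0.94, 7037)]
(array([0.5412, 0.0438, 0.049 ]), np.float64(0.026))
```

View pics/w6.png

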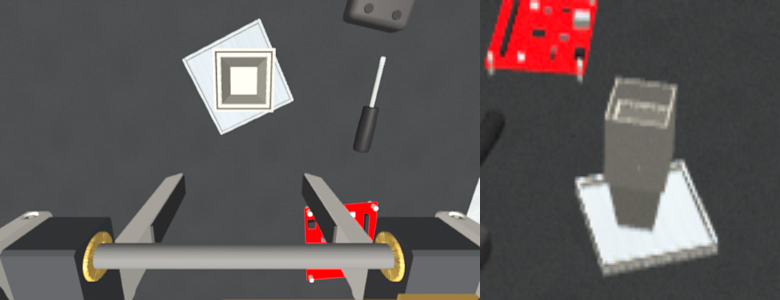

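The three tubs stand as one upright stack in the tray, at (244,80) in the wrist view, with nothing touching them. In the side view the collars run together at (640,120).

```bash
python3 -c "
from bench import robot
print(robot.close_job())"
```

```text
the job is handed in; nothing more can be done
None
```

The job is handed in at about 35 s of the 69 s allowed: the lying tub was stood up and let go, then it and the standing tub were nested into the one in the tray, each settling at its expected height with a push of under 10 N, and the bystanders were not touched.

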